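# Warming plates: soup's dial to three bars, empty one off

### The job

The soup has been moved to the other warming plate: turn the dial of the plate that carries the soup bowl round to the three-bar mark and turn the dial of the empty plate back to the dot (off), each clicked into its notch. Do it with a fingertip stroking on the dials, not too hard, gripping and lifting nothing, and leave the bowl and everything else where it stands.

Things in the scene. Friction and masses are not known exactly. Their poses are not given: they have to be found in the camera images.
- soup_dial (a joint): Dial of the warmer that carries the soup bowl; rad, growing clockwise from above. Sprung notches hold it at 0 (white line at the round dot, off), 0.6, 1.2, 1.8, 2.4 (one, two, three, four bars); end stops just beyond. A notch pulls in from about 0.25 rad either side; leaving one takes up to 0.06 N m. Starts between dot and two bars; wanted: 1.8, three bars.
- empty_dial (a joint): Dial of the warmer with nothing on it; rad, growing clockwise from above. Sprung notches hold it at 0 (white line at the round dot, off), 0.6, 1.2, 1.8, 2.4 (one, two, three, four bars); end stops just beyond. A notch pulls in from about 0.25 rad either side; leaving one takes up to 0.06 N m. Starts between one and four bars; wanted: 0, the dot.
- soup_dial_top (a point): Centre of the flat top of the soup plate's dial, on its upright axis, z = 56 mm. Black disc 92 mm across, knurled edge; turned by pressing a fingertip on the top (30 mm off the axis is good) with 4 to 8 N and stroking round. Sprung: sinks by 1500 N/m after 1.5 N preload, at most 5 mm, and rises again. Too wide to pinch.
- empty_dial_top (a point): Centre of the flat top of the empty plate's dial, on its upright axis, z = 56 mm. Black disc 92 mm across, knurled edge; turned by pressing a fingertip on the top (30 mm off the axis is good) with 4 to 8 N and stroking round. Sprung: sinks by 1500 N/m after 1.5 N preload, at most 5 mm, and rises again. Too wide to pinch.
- soup_dial_pointer (a point): Outer end of the white line on the soup plate's dial, 42 mm off its axis. At joint value v it points along (-cos(v - 1.2), sin(v - 1.2)) in the warmer's x, y; the marks (black dot; one to four bars) lie on the housing just outside the dial's front half.
- empty_dial_pointer (a point): Outer end of the white line on the empty plate's dial, 42 mm off its axis. At joint value v it points along (-cos(v - 1.2), sin(v - 1.2)) in the warmer's x, y; the marks (black dot; one to four bars) lie on the housing just outside the dial's front half.
- soup_warmer: metal warmer, fixed: box 236 (its x) x 130 mm (its y), top face at z = 36 mm; origin: centre of its underside; the -x end is the front, with the dial (axis at x = -56 mm, y = 0 in this frame); heating disc, 116 mm across, at x = +56 mm, up to z = 44 mm. A wall shelf (underside at z = 0.43 m) ends 0.10 m or more behind the dial axis: lean the hand back. It carries the soup bowl.
- empty_warmer: metal warmer, fixed: box 236 (its x) x 130 mm (its y), top face at z = 36 mm; origin: centre of its underside; the -x end is the front, with the dial (axis at x = -56 mm, y = 0 in this frame); heating disc, 116 mm across, at x = +56 mm, up to z = 44 mm. A wall shelf (underside at z = 0.43 m) ends 0.10 m or more behind the dial axis: lean the hand back. Its disc is empty; it may be left or right.
- soup_bowl: ribbed bowl with soup, 141 mm across at the rim, 62 mm tall, loose on the heating disc of its warmer (rim at z = 106 mm); origin: centre of its underside. The rim reaches up to 10 mm over the rear edge of that warmer's dial: stroke on the dial's front and sides.
- pepper_shaker: bystander: plain steel pepper shaker, 58 mm across, 95 mm tall; origin: centre of its underside
- sesame_oil: bystander: small oil bottle with a screw cap, 62 x 57 mm, 141 mm tall; origin: centre of its underside
- milk_tea: bystander: clear lidded cup of milk tea with a straw, 90 mm across, 206 mm tall with the straw; origin: centre of its underside
- sauce_dish: bystander: small white sauce dish, 67 mm across, 21 mm tall; origin: centre of its underside
- spice_jar: bystander: small round spice jar, 47 mm across, 98 mm tall; origin: centre of its underside
- soup_spoon: bystander: white soup spoon, 130 x 42 x 19 mm; origin: centre of its underside
- soup_plate (a point): centre of the top of the heating disc under the soup bowl, z = 44 mm

How it is judged:
By the outcome, as a careful person would: the job done as asked, in the order asked, and still so for the second after the job is handed in, with the robot touching nothing.
It also fails if it takes over 72 s, if anything falls off the work surface, if the arm or the gripper's body presses on something with over 40 N, if the wrist force passes 120 N, or if a joint passes its speed limit or range.

### The arm

A 7-joint arm with a two-finger parallel gripper is mounted at the origin on a cart in front of the work surface, level with it; the furniture and walls round the work are solid. World frame = base frame: x ahead of the robot, y to its left, z up, the work surface at z = 0. Lengths are in m, angles in rad, forces in N, time in s.
With the tool pointing down it reaches from about 0.4 to 0.85 m from the base axis. Payload 10.4 kg.
Tool frame: the origin (TCP) lies midway between the tips of the shut fingers; the grasp point (between the pads) lies 19 mm behind it (manip.grasp_offset is the distance from the TCP to the grasp point, in m); z points along the fingers, y is the line along which they close (so a half turn about z gives the same grasp; the last joint's range is limited). The gripper opens to 85 mm and grips with 20 to 120 N. Pads are 22 mm wide; open, the fingers measure 114 mm over their backs; the gripper's body (76 mm by 85 mm) begins 54 mm behind the grasp point. The pads swing forward as they close: fully open they stand 13 mm farther back than shut.
Start: joints at [-1.283, 0.332, -0.065, 1.46, 0.022, 1.35, -0.088], TCP at [0.191, 0.595, 0.231] pointing down, gripper open.
Joint ranges: [-2.6, 2.6], [-0.5, 2.12], [-1.47, 1.34], [0.16, 2.42], [-1.27, 4.41], [0.06, 2.06], [-2.6, 2.6]. Speed limits (rad/s): [2.22, 2.22, 2.79, 2.79, 3.14, 3.14, 3.14].

### API

Orientations are given as a unit quaternion [x, y, z, w].
In Python, from workcell import manip gives the robot as it stands.
- The arm moves only by the tool drive_effector, called after "Call:" by a JSON object that holds its "name" and its "arguments". Schema: {"type":"object","properties":{"increments":{"type":"array","items":{"type":"object","properties":{"drx":{"type":"number"},"dry":{"type":"number"},"drz":{"type":"number"},"x":{"type":"number"},"y":{"type":"number"},"z":{"type":"number"},"jaw":{"type":"number"}},"additionalProperties":false,"required":["jaw"]},"minItems":1,"maxItems":20},"clamp_n":{"type":"number"},"only":{"type":"string"},"quiet":{"type":"boolean"},"lines":{"type":"string"}},"required":["increments"],"additionalProperties":false}. increments is a list of rows, 1 to 20 of them, each an object with the fields drx, dry, drz (a rotation vector in parts of the range, where 1.0 means 360 degrees), x, y, z (the shift in normalised numbers (1 is 0.8 m)), jaw (the opening from 0.0 (shut) to 1.0 (fully open)); a field left out counts as zero (the opening has to be given); each row is the pose to reach, as a shift and turn from the pose commanded when the call began, along the tool's axes at that moment; what a row does not reach only later rows make up. A row lasts 1/8 s, in which the tool goes at most 0.0625 m and 0.188 rad, less where a joint would pass 70% of its speed; a pose out of reach is approached as far as the arm can. The fingers move at their own pace and stop on an object; clamp_n is the grip in N (left out, the last holds). Time passes only in rows, so rows that do not move let the fingers close. The tool returns the time, the measured TCP pose, the force, the opening and the grip force at its end. only (a regular expression) keeps the lines of the reply that match it, lines (a string "A,B") keeps lines A to B, and quiet returns only ok. Shift and turn numbers lie between -1 and 1, and a call with a number outside is refused. Input that does not fit is refused with a message, and nothing moves.
- manip.get_obs(): the state, without advancing time (a new reading comes with each control period).
- manip.camera(name): name is "side" or "top" or "wrist"; returns the picture (480x640x3 uint8, blue, green, red); there is no depth.
- manip.calibration(name): a dict with "fx", "fy", "cx", "cy" (pixels), "world_from_camera" (4x4, takes a point from camera to world coordinates); the wrist camera has in their place "tool_from_camera" (4x4, takes a point from camera to tool coordinates, whose origin is the TCP and whose axes are the flange's). Camera axes: x right, y up, looking along -z (the intrinsics and any distortion apply to the point x, -y, -z); pixel columns grow to the right and rows downward; lengths in m; the calibration is good to about 2 mm. A picture is of the moment at which its call begins: read the wrist's pose just before it. calibration takes no time and is no camera call.
- manip.hand_in(): hands the job in; it is judged then, once.
The state is a dict: "clock": time; "joint_pos": joint angles; "joint_velocities": joint speeds; "tau": joint torques, N m; "position": TCP position; "ee_rot": TCP orientation; "ft_force": force on the tool from outside, world axes, zero at the start; "torque": the same for the moment, N m; "grip_width": opening from 0.0 (shut) to 1.0 (fully open); "grasp_force": force on a finger pad.
Only numpy, scipy, OpenCV 4.12 (cv2) and the standard library are available. Lean on these libraries where they do the work, as an engineer would, in place of code of your own. Each camera call takes 0.05 s, during which the arm holds its last target. There are 200 camera calls.

## Working session

There is one attempt and no reset: what is moved stays moved. The work goes in short steps, Python scripts to look and compute and a tool call to move; the robot and the scene stay as the last step left them, time stands still between calls to the robot, and variables do not carry over. Pictures are saved under pics/ and viewed, at most 10 in all, crops included, and the job is handed in when it is done.

```bash
ls; mkdir -p pics
```

Run:
```python
from workcell import manip
import cv2,numpy as np
np.set_printoptions(precision=4,suppress=True)
o=manip.get_obs();print(o)
for n in("top","side"):
    cv2.imwrite(f"pics/{n}0.png",manip.camera(n));print(n,manip.calibration(n))
print(manip.calibration("wrist"))
```

```text
pics
workcell.py
{'clock': 0.0, 'joint_pos': array([-1.2826,  0.3329, -0.0647,  1.461 ,  0.0216,  1.3499, -0.0885]), 'joint_velocities': array([ 0.0009,  0.0021,  0.0002,  0.0002, -0.0012,  0.0003,  0.0023]), 'tau': array([  0.0007, -62.5441,   0.0491, -39.1602,   0.0161,   0.01  ,
        -0.    ]), 'position': array([0.191 , 0.5947, 0.2305]), 'ee_rot': array([ 0.1548,  0.9879, -0.0007, -0.0001]), 'ft_force': array([-0.6997, -0.2627, -0.2523]), 'torque': array([-0.0148,  0.0277,  0.035 ]), 'grasp_force': 0.0, 'grip_width': 0.9996234714334055}
top {'fx': 447.76783368998235, 'fy': 447.76783368998235, 'cx': 316.69815931039227, 'cy': 242.9580355819937, 'world_from_camera': array([[ 0.0005,  0.9926, -0.121 ,  0.4001],
       [-0.9995, -0.0033, -0.0313,  0.0255],
       [-0.0315,  0.121 ,  0.9922,  1.1403],
       [ 0.    ,  0.    ,  0.    ,  1.    ]])}
side {'fx': 580.6576259477557, 'fy': 580.6576259477557, 'cx': 330.81135258630115, 'cy': 237.93140647442314, 'world_from_camera': array([[ 0.1086,  0.7905, -0.6028, -0.4234],
       [-0.9941,  0.0864, -0.0658, -0.0497],
       [ 0.0001,  0.6063,  0.7952,  1.3407],
       [ 0.    ,  0.    ,  0.    ,  1.    ]])}
{'fx': 390.5168408038195, 'fy': 390.5168408038195, 'cx': 326.2143625615223, 'cy': 236.07996347340674, 'tool_from_camera': array([[ 0.0007,  0.9492,  0.3146,  0.0818],
       [ 1.    , -0.0006, -0.0004,  0.0003],
       [-0.0002,  0.3146, -0.9492, -0.1417],
       [ 0.    ,  0.    ,  0.    ,  1.    ]])}
```

View pics/top0.png

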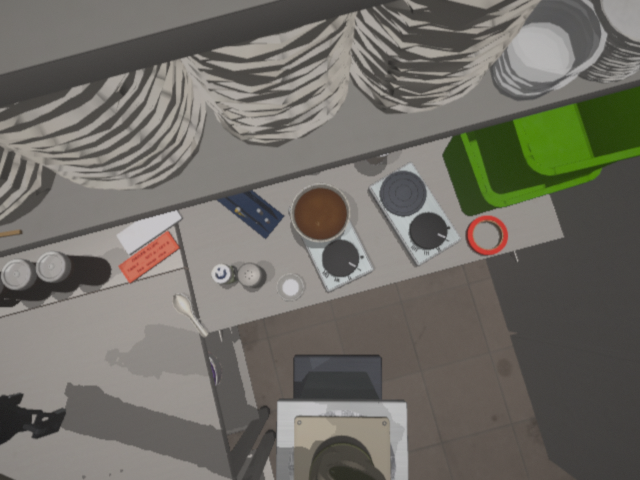

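View pics/side0.png

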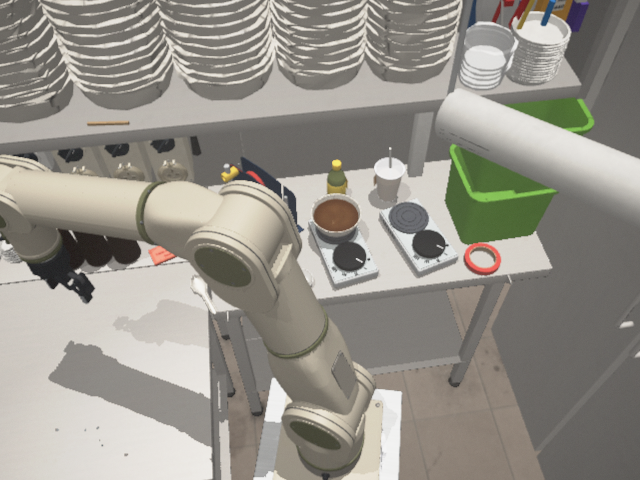

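Create h.py:
```python
import numpy as np,cv2
from workcell import manip
def proj(n,P,c=None,T=None):
    c=c or manip.calibration(n); T=c["world_from_camera"] if T is None else T
    p=(np.atleast_2d(P)-T[:3,3])@T[:3,:3]
    return np.c_[c["cx"]+c["fx"]*p[:,0]/-p[:,2], c["cy"]-c["fy"]*p[:,1]/-p[:,2]]
def ray(n,uv,z,T=None):
    c=manip.calibration(n); T=c["world_from_camera"] if T is None else T
    uv=np.atleast_2d(uv).astype(float)
    d=np.c_[(uv[:,0]-c["cx"])/c["fx"],-(uv[:,1]-c["cy"])/c["fy"],-np.ones(len(uv))]@T[:3,:3].T
    return T[:3,3]+d*((z-T[2,3])/d[:,2])[:,None]
def rect(n,im,cen,z,half=.09,s=.0004,T=None):
    # picture of plane z: up = +x, left = +y
    x,y=cen; N=int(2*half/s)
    C=np.array([[x+half,y+half,z],[x+half,y-half,z],[x-half,y-half,z],[x-half,y+half,z]])
    H=cv2.getPerspectiveTransform(proj(n,C,T=T).astype(np.float32),np.float32([[0,0],[N,0],[N,N],[0,N]]))
    return cv2.warpPerspective(im,H,(N,N),flags=cv2.INTER_CUBIC)
```

Run:
```python
from h import *
np.set_printoptions(precision=4,suppress=True)
seeds={"top":[(341,258),(429,230)],"side":[(350,256),(430,243)]}
rows=[]
for n in seeds:
    im=cv2.imread(f"pics/{n}0.png");g=cv2.cvtColor(im,cv2.COLOR_BGR2GRAY);r=[]
    for i,s in enumerate(seeds[n]):
        m=(g<60).astype(np.uint8);m=cv2.morphologyEx(m,cv2.MORPH_OPEN,np.ones((3,3)))
        _,L,S,_=cv2.connectedComponentsWithStats(m)
        l=np.bincount(L[s[1]-6:s[1]+7,s[0]-10:s[0]+5].ravel(),minlength=len(S));l[0]=0;l=l.argmax()
        c,_=cv2.findContours((L==l).astype(np.uint8),cv2.RETR_EXTERNAL,cv2.CHAIN_APPROX_NONE)
        c=cv2.convexHull(max(c,key=len))[:,0]
        w=ray(n,c,.056)[:,:2]; e=cv2.fitEllipse((w*1000).astype(np.float32))
        print(n,i,S[l],np.array(e[0]),e[1],ray(n,s,.056)[0])
        r.append(rect(n,im,np.array(e[0])/1000,.056))
    rows.append(np.hstack(r))
cv2.imwrite("pics/rect0.png",cv2.resize(np.vstack(rows),(600,600)))
```

```text
top 0 [     0      0    640    480 292310] [611.4423  89.6381] (1565.2186279296875, 2397.869140625) [0.4954 0.0007 0.056 ]
top 1 [     0      0    640    480 292310] [611.4423  89.6381] (1565.2186279296875, 2397.869140625) [ 0.5631 -0.2133  0.056 ]Traceback (most recent call last):
  File "<stdin>", line 13, in <module>
cv2.error: OpenCV(4.12.0) /io/opencv/modules/imgproc/src/shapedescr.cpp:361: error: (-201:Incorrect size of input array) There should be at least 5 points to fit the ellipse in function 'fitEllipseNoDirect'
```

Create dial.py:
```python
from h import *
def dial(n,im,s,thr,R=45,T=None,z=.056):
    g=cv2.cvtColor(im,cv2.COLOR_BGR2GRAY)
    m=np.zeros_like(g);x,y=map(int,s)
    m[max(y-R,0):y+R,max(x-R,0):x+R]=g[max(y-R,0):y+R,max(x-R,0):x+R]<thr
    m=cv2.morphologyEx(m,cv2.MORPH_OPEN,np.ones((5,5)))
    _,L,S,_=cv2.connectedComponentsWithStats(m)
    l=np.bincount(L[y-4:y+5,x-4:x+5].ravel(),minlength=len(S));l[0]=0;l=l.argmax()
    c,_=cv2.findContours((L==l).astype(np.uint8),cv2.RETR_EXTERNAL,cv2.CHAIN_APPROX_NONE)
    c=cv2.convexHull(max(c,key=len))[:,0]
    w=ray(n,c,z,T)[:,:2]; return cv2.fitEllipse((w*1000).astype(np.float32)),S[l]
```

Run:
```python
from dial import *
np.set_printoptions(precision=4,suppress=True)
seeds={"top":[(341,258),(429,230)],"side":[(350,256),(430,243)]}
rows=[]
for n in seeds:
    im=cv2.imread(f"pics/{n}0.png");g=cv2.cvtColor(im,cv2.COLOR_BGR2GRAY);r=[]
    for i,s in enumerate(seeds[n]):
        print(g[s[1],s[0]-26:s[0]+27:2])
        try:print(n,i,dial(n,im,(s[0]-6,s[1]),75,28))
        except Exception as e: print(e)
        r.append(rect(n,im,ray(n,s,.056)[0,:2],.056))
    rows.append(np.hstack(r))
cv2.imwrite("pics/rect0.png",cv2.resize(np.vstack(rows),(600,600)))
```

```text
[188 191 190 171  69  67  67  65  67  68  68  69  70  70  71  70  67  70
  68  69  68  67 137 121 162 189 149]
top 0 (((496.0115966796875, 3.3467490673065186), (85.31976318359375, 87.88250732421875), 93.12100982666016), array([323, 240,  35,  36, 962], dtype=int32))
[188 187 186  99  65  66  65  66  65  66  64  65  63  63  62  62  60  60
  59  58  57  56 114 172 176 176 161]
top 1 (((562.080322265625, -210.08534240722656), (85.86579132080078, 89.90444946289062), 31.182178497314453), array([410, 213,  37,  36, 999], dtype=int32))
[214 231 229 228 172  65  64  64  65  69  67  67  67  66  68  66  70  68
  69  67  66 179 226 228 217 217 217]
side 0 (((496.03564453125, 1.990329384803772), (84.90518188476562, 99.51302337646484), 104.0182113647461), array([334, 241,  31,  30, 692], dtype=int32))
[228 229 227 229 138  68  66  67  68  66  68  68  68  64  66  67  66  67
  66  67  66 197 222 215 214 214 214]
side 1 (((560.99658203125, -212.7132568359375), (87.31661987304688, 95.36132049560547), 90.75553131103516), array([413, 231,  31,  27, 655], dtype=int32))
```

View pics/rect0.png

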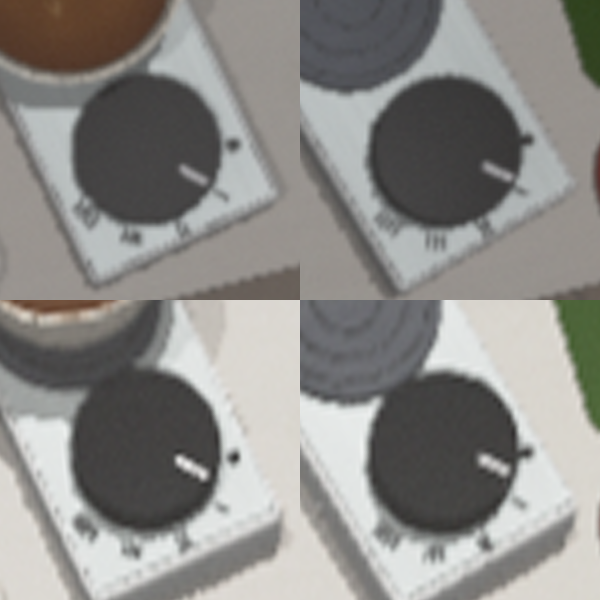

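Both dials read about 0.6 (one bar): the soup warmer is on the left, with its dial at about (0.496, 0.0025) and yaw of about 25°. The empty one has its dial at about (0.5615, -0.211) and yaw of about 34°. The rectified view shows the pointers near the one-bar marks, with the dot to the right and the bars running clockwise. I'll swing over with the fingers shut.

Careful with the scale: shifts go in shares of 0.8 m and turns go in shares of 360 degrees. That gives: -0.513 m / 0.8 = -0.6413, -0.447 m / 0.8 = -0.5588, 1.257 rad / 6.2832 = 0.2001.

Call:
{"name": "drive_effector", "arguments": {"increments": [{"drz":0.0477,"x":-0.125,"y":-0.15,"z":-0.0125,"jaw":0},{"drz":0.0955,"x":-0.25,"y":-0.3,"z":-0.025,"jaw":0},{"drz":0.1432,"x":-0.375,"y":-0.45,"z":-0.025,"jaw":0},{"drz":0.2001,"x":-0.5588,"y":-0.6413,"z":-0.025,"jaw":0},{"drz":0.2001,"x":-0.5588,"y":-0.6413,"z":-0.025,"jaw":0},{"drz":0.2001,"x":-0.5588,"y":-0.6413,"z":-0.025,"jaw":0},{"drz":0.2001,"x":-0.5588,"y":-0.6413,"z":-0.025,"jaw":0},{"drz":0.2001,"x":-0.5588,"y":-0.6413,"z":-0.025,"jaw":0},{"drz":0.2001,"x":-0.5588,"y":-0.6413,"z":-0.025,"jaw":0},{"drz":0.2001,"x":-0.5588,"y":-0.6413,"z":-0.025,"jaw":0},{"drz":0.2001,"x":-0.5588,"y":-0.6413,"z":-0.025,"jaw":0},{"drz":0.2001,"x":-0.5588,"y":-0.6413,"z":-0.025,"jaw":0},{"drz":0.2001,"x":-0.5588,"y":-0.6413,"z":-0.025,"jaw":0},{"drz":0.2001,"x":-0.5588,"y":-0.6413,"z":-0.025,"jaw":0}], "clamp_n": 20}}

```text
clock: 1.85
position: [0.4595, -0.0288, 0.2511]
ee_rot: [0.705, 0.709, -0.0, -0.0]
ft_force: [0.1, 0.2, -0.2]
grip_width: 0.001
grasp_force: 0.0
```

```bash
python3 -c "
from workcell import manip
o=manip.get_obs();print(o['joint_pos'],o['ft_force'])"
```

```text
[-0.71870736 -0.09616024  0.6513071   1.8723681   0.05944662  1.34658709
 -0.0778023 ] [ 0.05638     0.17707591 -0.1610615 ]
```

Converted, -0.3 rad / 6.2832 = -0.0477.

Call:
{"name": "drive_effector", "arguments": {"increments": [{"drx":-0.0239,"jaw":0},{"drx":-0.0477,"jaw":0},{"drx":-0.0477,"jaw":0},{"drx":-0.0477,"jaw":0}]}}

```text
clock: 2.35
position: [0.46, -0.0295, 0.2518]
ee_rot: [0.698, 0.701, 0.106, 0.105]
ft_force: [0.2, -0.4, 0.4]
grip_width: -0.004
grasp_force: 0.0
```

Create wr.py:
```python
from dial import *
from scipy.spatial.transform import Rotation as Ro
def wrist(name):
    o=manip.get_obs();T=np.eye(4);T[:3,:3]=Ro.from_quat(o["ee_rot"]).as_matrix();T[:3,3]=o["position"]
    im=manip.camera("wrist");T=T@manip.calibration("wrist")["tool_from_camera"];cv2.imwrite(name,im);return im,T
```

Run:
```python
from wr import *
o=manip.get_obs();print(o['joint_pos'])
im,T=wrist("pics/w1.png")
for c in((.496,.0025),(.5615,-.2113)):
    s=proj("wrist",[*c,.056],T=T)[0];print(s)
    for thr in(60,80):
        try:print(dial("wrist",im,s,thr,95,T))
        except Exception as e:print("no",e)
```

```text
[-0.6968434  -0.37906639  0.5197106   2.09364648  0.2663947   1.09392633
 -0.26534065]
[300.5385258  167.20796225]
no OpenCV(4.12.0) /io/opencv/modules/imgproc/src/shapedescr.cpp:361: error: (-201:Incorrect size of input array) There should be at least 5 points to fit the ellipse in function 'fitEllipseNoDirect'

(((496.5643310546875, 3.484435796737671), (88.40245819091797, 89.33818054199219), 86.00908660888672), array([ 249,  113,  101,  104, 6675], dtype=int32))
[362.56563816 362.99752267]
(((573.8906860351562, -291.81011962890625), (225.49000549316406, 352.2559814453125), 32.44682693481445), array([  267,   295,   190,   162, 21675], dtype=int32))
(((575.440673828125, -291.1711730957031), (235.94015502929688, 351.3747863769531), 27.318138122558594), array([  267,   294,   190,   163, 22192], dtype=int32))
```

View pics/w1.png

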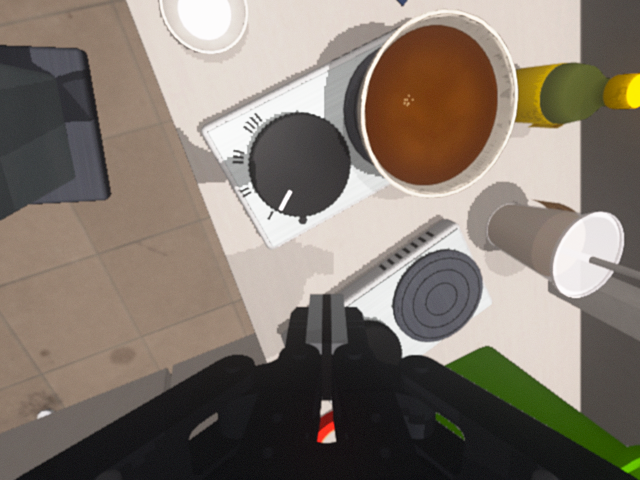

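The wrist view shows the soup dial at pixel (300,164). Its white line is at the one-bar mark and the fit agrees at (0.4965, 0.003). The milk tea and oil bottle stand well behind it. Next I'll go above the dial's front right.

Converted, 0.177 m / 0.8 = 0.2213, -0.026 m / 0.8 = -0.0325.

Call:
{"name": "drive_effector", "arguments": {"increments": [{"x":0.0081,"y":-0.0113,"z":0.075,"jaw":0},{"x":0.0081,"y":-0.0225,"z":0.15,"jaw":0},{"x":0.0081,"y":-0.0325,"z":0.2213,"jaw":0},{"x":0.0081,"y":-0.0325,"z":0.2213,"jaw":0},{"x":0.0081,"y":-0.0325,"z":0.2213,"jaw":0}]}}

```text
clock: 3.02
position: [0.4885, -0.0234, 0.0762]
ee_rot: [0.698, 0.7, 0.106, 0.106]
ft_force: [0.4, -0.2, 0.1]
grip_width: -0.001
grasp_force: 0.0
```

```bash
python3 -c "
from workcell import manip
o=manip.get_obs();print(o['joint_pos'],o['ft_force'])"
```

```text
[-0.77781104 -0.04605371  0.72366019  2.26896561  0.07858566  0.60798538
 -0.1046038 ] [ 0.35621562 -0.17329434  0.14464833]
```

Now a guarded descent: 14 mm first, then small steps.

Converted, 0.0134 m / 0.8 = 0.0168, -0.0042 m / 0.8 = -0.0053.

Call:
{"name": "drive_effector", "arguments": {"increments": [{"y":-0.0053,"z":0.0168,"jaw":0},{"y":-0.0053,"z":0.0168,"jaw":0},{"y":-0.0053,"z":0.0168,"jaw":0}]}}

```text
clock: 3.4
position: [0.4883, -0.0231, 0.0624]
ee_rot: [0.698, 0.7, 0.107, 0.106]
ft_force: [0.3, -0.2, 1.0]
grip_width: 0.003
grasp_force: 0.0
```

Call:
{"name": "drive_effector", "arguments": {"increments": [{"y":-0.0011,"z":0.0036,"jaw":0},{"y":-0.0011,"z":0.0036,"jaw":0}]}}

```text
clock: 3.65
position: [0.4876, -0.0232, 0.0579]
ee_rot: [0.698, 0.7, 0.106, 0.106]
ft_force: [0.3, 1.3, 2.1]
grip_width: 0.002
grasp_force: 0.7
```

Call:
{"name": "drive_effector", "arguments": {"increments": [{"y":-0.0008,"z":0.0024,"jaw":0},{"y":-0.0008,"z":0.0024,"jaw":0}]}}

```text
clock: 3.9
position: [0.4877, -0.0233, 0.0557]
ee_rot: [0.698, 0.7, 0.106, 0.106]
ft_force: [0.6, 1.1, 4.6]
grip_width: 0.005
grasp_force: 2.1
```

Call:
{"name": "drive_effector", "arguments": {"increments": [{"y":-0.0004,"z":0.0014,"jaw":0},{"y":-0.0004,"z":0.0014,"jaw":0}]}}

```text
clock: 4.15
position: [0.4877, -0.0234, 0.0545]
ee_rot: [0.698, 0.7, 0.106, 0.106]
ft_force: [-1.0, 1.2, 4.6]
grip_width: -0.003
grasp_force: 2.9
```

Call:
{"name": "drive_effector", "arguments": {"increments": [{"x":0.0035,"y":-0.0044,"z":-0.0014,"jaw":0},{"x":0.0078,"y":-0.0083,"z":-0.0025,"jaw":0},{"x":0.0125,"y":-0.0115,"z":-0.0035,"jaw":0},{"x":0.0176,"y":-0.014,"z":-0.0044,"jaw":0},{"x":0.0176,"y":-0.014,"z":-0.0044,"jaw":0}]}}

```text
clock: 4.78
position: [0.4758, -0.0091, 0.0546]
ee_rot: [0.698, 0.7, 0.106, 0.106]
ft_force: [0.4, 1.2, 5.2]
grip_width: 0.003
grasp_force: 2.9
```

Run:
```python
from wr import *
im,T=wrist("pics/w2.png")
cv2.imwrite("pics/r2.png",rect("wrist",im,(.4965,.003),.054,T=T))
```

```text
(no output)
```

View pics/r2.png

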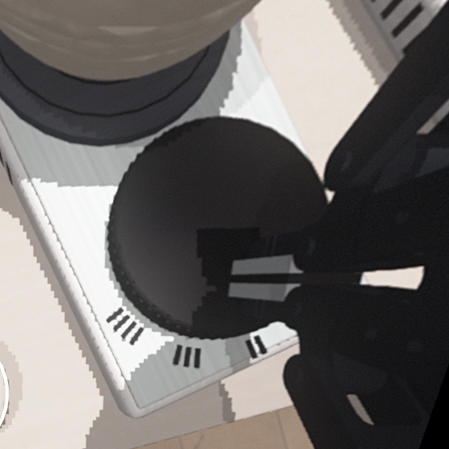

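The crop shows the shut fingertip on the front part of the dial at about (215,270), with the pointer hidden under the hand. I'll finish the stroke, lift, and look.

Converted, 0.0183 m / 0.8 = 0.0229, 0.0137 m / 0.8 = 0.0171.

Call:
{"name": "drive_effector", "arguments": {"increments": [{"x":0.0056,"y":-0.0016,"z":-0.0005,"jaw":0},{"x":0.0113,"y":-0.0028,"z":-0.0009,"jaw":0},{"x":0.0171,"y":-0.0028,"z":-0.0009,"jaw":0},{"x":0.0229,"y":-0.002,"z":-0.0006,"jaw":0},{"x":0.0229,"y":-0.002,"z":-0.0006,"jaw":0}]}}

```text
clock: 5.45
position: [0.4743, 0.0094, 0.0547]
ee_rot: [0.698, 0.7, 0.106, 0.106]
ft_force: [1.1, 1.1, 5.4]
grip_width: -0.002
grasp_force: 2.8
```

Call:
{"name": "drive_effector", "arguments": {"increments": [{"y":0.0075,"z":-0.0238,"jaw":0},{"x":-0.0625,"y":-0.025,"z":-0.1,"jaw":0},{"x":-0.1,"y":-0.025,"z":-0.1,"jaw":0},{"x":-0.1,"y":-0.025,"z":-0.1,"jaw":0},{"x":-0.1,"y":-0.025,"z":-0.1,"jaw":0}]}}

```text
clock: 6.08
position: [0.4309, -0.0709, 0.1244]
ee_rot: [0.698, 0.7, 0.106, 0.105]
ft_force: [-0.2, 0.0, 0.7]
grip_width: -0.001
grasp_force: 0.0
```

Run:
```python
from wr import *
im,T=wrist("pics/w3.png")
cv2.imwrite("pics/r3.png",rect("wrist",im,(.4965,.003),.056,T=T))
```

```text
(no output)
```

View pics/r3.png

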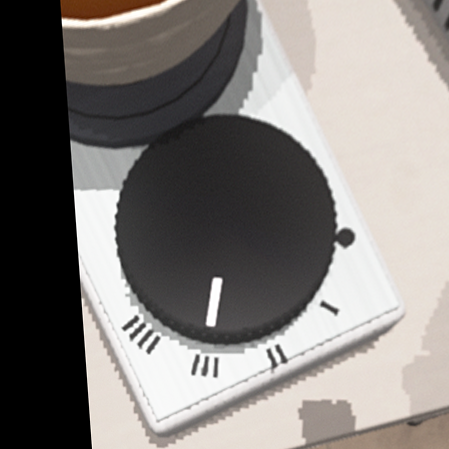

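The line now points at the three bars: pixel (212,325) from the centre at (227,228), which matches the 1.8 direction. On to the empty plate.

Converted, -0.149 m / 0.8 = -0.1863, 0.0943 m / 0.8 = 0.1179.

Call:
{"name": "drive_effector", "arguments": {"increments": [{"x":-0.025,"y":0.025,"z":-0.075,"jaw":0},{"x":-0.1,"y":0.0625,"z":-0.0891,"jaw":0},{"x":-0.1863,"y":0.1179,"z":-0.0891,"jaw":0},{"x":-0.1863,"y":0.1179,"z":-0.0891,"jaw":0},{"x":-0.1863,"y":0.1179,"z":-0.0891,"jaw":0},{"x":-0.1863,"y":0.1179,"z":-0.0891,"jaw":0}]}}

```text
clock: 6.88
position: [0.5005, -0.2182, 0.22]
ee_rot: [0.697, 0.701, 0.105, 0.105]
ft_force: [-0.1, -0.3, 0.1]
grip_width: -0.001
grasp_force: 0.0
```

Run:
```python
from wr import *
print(manip.get_obs()["joint_pos"])
im,T=wrist("pics/w4.png")
s=proj("wrist",[.5615,-.2113,.056],T=T)[0];print(s)
for thr in(70,80):
    try:print(dial("wrist",im,s,thr,95,T))
    except Exception as e:print("no",e)
cv2.imwrite("pics/r4.png",rect("wrist",im,(.5615,-.2113),.056,T=T))
```

```text
[-0.87873759 -0.24668037  1.16871202  1.96639488  0.16226447  0.99087436
  0.24707018]
[339.63823506 201.67187468]
(((572.5691528320312, -221.4236297607422), (58.67814636230469, 94.80103302001953), 142.3979034423828), array([ 306,  158,   84,   97, 4560], dtype=int32))
(((562.4900512695312, -211.503662109375), (88.28753662109375, 91.765869140625), 32.158531188964844), array([ 288,  147,  102,  109, 7139], dtype=int32))
```

View pics/r4.png

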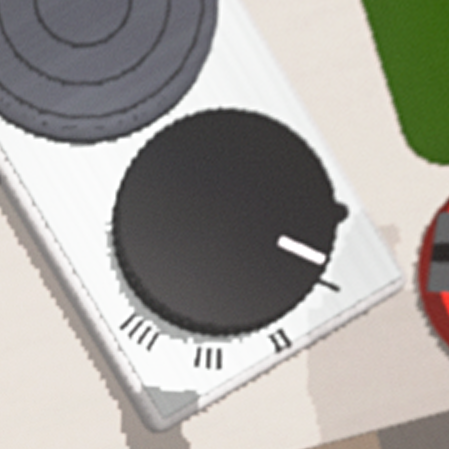

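The empty dial's centre is at (0.5625, -0.2115). Its line, with the end at pixel (323,262), points at the one-bar mark, so it needs 0.6 rad counterclockwise. I'll move down above its front.

Converted, 0.1587 m / 0.8 = 0.1984, -0.0079 m / 0.8 = -0.0099.

Call:
{"name": "drive_effector", "arguments": {"increments": [{"x":0.005,"y":-0.0038,"z":0.0688,"jaw":0},{"x":0.005,"y":-0.0063,"z":0.1375,"jaw":0},{"x":0.005,"y":-0.0099,"z":0.1984,"jaw":0},{"x":0.005,"y":-0.0099,"z":0.1984,"jaw":0},{"x":0.005,"y":-0.0099,"z":0.1984,"jaw":0}]}}

```text
clock: 7.55
position: [0.5381, -0.2152, 0.0642]
ee_rot: [0.699, 0.7, 0.104, 0.103]
ft_force: [0.1, -0.6, -0.1]
grip_width: 0.002
grasp_force: 0.0
```

```bash
python3 -c "
from workcell import manip
o=manip.get_obs();print(o['joint_pos'],o['ft_force'])"
```

```text
[-0.54149335  0.38034648  1.0500869   2.04881232 -0.70363329  0.73842246
  0.92807225] [ 0.11823814 -0.58522369 -0.10242061]
```

Converted, 0.0057 m / 0.8 = 0.0071, -0.0018 m / 0.8 = -0.0023.

Call:
{"name": "drive_effector", "arguments": {"increments": [{"y":-0.0023,"z":0.0071,"jaw":0},{"y":-0.0023,"z":0.0071,"jaw":0},{"y":-0.0023,"z":0.0071,"jaw":0}]}}

```text
clock: 7.92
position: [0.5406, -0.2154, 0.0619]
ee_rot: [0.698, 0.7, 0.107, 0.106]
ft_force: [-0.4, 0.8, -0.1]
grip_width: 0.002
grasp_force: 0.0
```

Call:
{"name": "drive_effector", "arguments": {"increments": [{"y":-0.0008,"z":0.0024,"jaw":0},{"y":-0.0008,"z":0.0024,"jaw":0}]}}

```text
clock: 8.18
position: [0.54, -0.2157, 0.059]
ee_rot: [0.698, 0.7, 0.106, 0.105]
ft_force: [0.2, -0.6, 0.5]
grip_width: 0.003
grasp_force: 0.0
```

Call:
{"name": "drive_effector", "arguments": {"increments": [{"y":-0.0004,"z":0.0013,"jaw":0},{"y":-0.0004,"z":0.0013,"jaw":0}]}}

```text
clock: 8.43
position: [0.5401, -0.2159, 0.0579]
ee_rot: [0.698, 0.7, 0.106, 0.106]
ft_force: [-0.5, -0.2, 0.9]
grip_width: 0.002
grasp_force: 0.7
```

Converted, 0.0032 m / 0.8 = 0.004, -0.001 m / 0.8 = -0.0013.

Call:
{"name": "drive_effector", "arguments": {"increments": [{"y":-0.0013,"z":0.004,"jaw":0},{"y":-0.0013,"z":0.004,"jaw":0},{"y":-0.0013,"z":0.004,"jaw":0}]}}

```text
clock: 8.8
position: [0.5401, -0.2162, 0.0547]
ee_rot: [0.698, 0.7, 0.106, 0.106]
ft_force: [-1.7, 1.1, 5.3]
grip_width: -0.001
grasp_force: 2.9
```

Call:
{"name": "drive_effector", "arguments": {"increments": [{"x":-0.0038,"y":0.0008,"z":0.0003,"jaw":0},{"x":-0.0074,"y":0.0018,"z":0.0005,"jaw":0},{"x":-0.0109,"y":0.0033,"z":0.001,"jaw":0},{"x":-0.0143,"y":0.0049,"z":0.0015,"jaw":0},{"x":-0.0173,"y":0.007,"z":0.0021,"jaw":0},{"x":-0.0203,"y":0.0093,"z":0.0029,"jaw":0},{"x":-0.0203,"y":0.0093,"z":0.0029,"jaw":0}]}}

```text
clock: 9.68
position: [0.5485, -0.2327, 0.055]
ee_rot: [0.698, 0.7, 0.106, 0.106]
ft_force: [-0.6, 0.8, 5.1]
grip_width: 0.001
grasp_force: 2.7
```

Call:
{"name": "drive_effector", "arguments": {"increments": [{"y":0.0075,"z":-0.0238,"jaw":0},{"y":-0.0375,"z":-0.0875,"jaw":0},{"y":-0.0375,"z":-0.175,"jaw":0},{"y":-0.0375,"z":-0.175,"jaw":0},{"y":-0.0375,"z":-0.175,"jaw":0}]}}

```text
clock: 10.3
position: [0.4783, -0.2325, 0.1815]
ee_rot: [0.698, 0.7, 0.109, 0.106]
ft_force: [-0.3, 1.1, -0.3]
grip_width: 0.003
grasp_force: 0.0
```

Run:
```python
from wr import *
im,T=wrist("pics/w5.png")
cv2.imwrite("pics/r5.png",np.hstack([rect("wrist",im,c,.056,.07,T=T) for c in((.4965,.003),(.5625,-.2115))]))
```

```text
(no output)
```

View pics/r5.png

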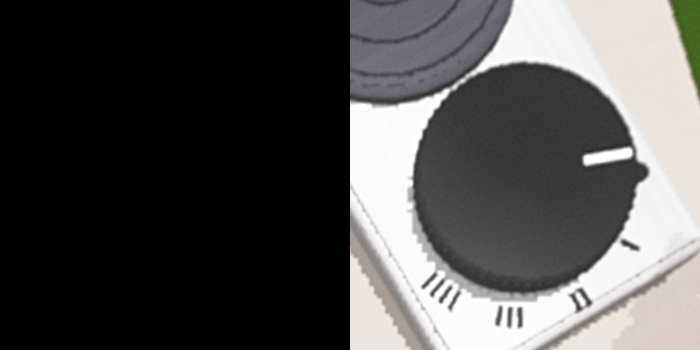

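Run:
```python
from h import *
for f,o in(("r4",0),("r5",350),("r3",0)):
    g=cv2.imread(f"pics/{f}.png",0)[:,o:];h=g.shape[0]//2
    m=np.zeros_like(g);cv2.circle(m,(h,h),100,1,-1);m&=(g>130).astype(np.uint8)
    _,L,S,C=cv2.connectedComponentsWithStats(m)
    l=1+S[1:,4].argmax();p=np.argwhere(L==l)[:,::-1].astype(np.float32)
    v=cv2.fitLine(p,cv2.DIST_L2,0,.01,.01).ravel();v[:2]*=np.sign(v[:2]@(C[l]-h));c=C[l]-h
    print(f,S[l],"line",np.arctan2(v[1],v[0]),"centre-to-line",np.arctan2(c[1],c[0]))
```

```text
r4 [278 236  43  28 518] line 0.43219736 centre-to-line 0.3190894134282872
r5 [233 148  41  18 473] line -0.17183529 centre-to-line -0.23049529300610694
r3 [206 277  17  47 474] line 1.7258955 centre-to-line 1.704030943913131
```

The line turned 0.604 rad between notched positions, so the empty dial is in its dot notch. The soup dial's line sits at 1.726 rad against about 1.738 expected for three bars. The hand is clear of everything.

```bash
python3 -c "
from workcell import manip
print(manip.hand_in())"
```

```text
the job is handed in; nothing more can be done
None
```

The soup plate's dial was turned to three bars and then the empty plate's dial back to the dot, each checked in its notch by camera, and the job was handed in at about 10 s; the bowl was not touched.

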